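Tare the glass container on the portion scale

TASK

Centre the closed glass container on the scale's steel platter, its length along the platter's length, setting it down rather than dropping it. Then, with it standing there let go, press the scale's orange tare key just until it clicks, no further, and let the key come back up. Leave the black power key and the other things on the counter alone.

Things in the scene. Friction and masses are not known exactly. Their poses are not given: they have to be found in the camera images.
- scale: White portion scale, 260 mm deep (its x), 220 mm wide (y), fixed. Origin: centre of its underside; x points from key strip to platter (away from the robot at yaw 0), z up. Housing top 42 mm up. Steel platter 150 (x) by 200 mm (y), no rim, centred at x = 45 mm, top 50 mm up. On the strip: display in the middle, orange tare key at x -85, y -70 mm, black power key at x -85, y +70 mm
- platter_center (a point): Centre of the platter's top face, 50 mm above the counter; axes as the scale's (platter's 200 mm length along y)
- tare_key_top (a point): Centre of the top face of the orange tare key, a round flat cap of 40 mm diameter that stands 14 mm above the housing top (56 mm above the counter) when at rest; moves with the key
- tare_key (a joint): Downward travel of the orange tare key in m, 0 at rest. Snap dome: the force rises to about 6.5 N near 3 mm, then falls (the click) to about 2.5 N near 6 mm, then climbs steeply (about 6.5 N at 8.5 mm, 9.5 N at 9 mm; hard stop at 11 mm). Clicked from 3.8 mm; beyond 8.5 mm is overpressed. Springs back when let go
- power_key_top (a point): Centre of the top face of the black power key, same size and height as the tare key; not to be pressed
- power_key (a joint): Downward travel of the black power key in m: 0 at rest; a plain spring (about 1 N per mm)
- container: Closed glass food container with blue clip-on lid, 150 mm long (its x), 64 mm wide over the clips (y), 54 mm high, 0.3 to 0.6 kg, rigid. Origin: centre of its underside, z up. On each long side a flat clip 70 mm long (x -35 to 35 mm) spans 24 to 52 mm height, outer face at y = +-32 mm: grip across these; the glass below is 56 mm wide
- spice_rack: Black plastic turntable spice rack with jars, 200 mm diameter, 187 mm high, loose; origin: centre of its underside
- red_bottle: Red aluminium bottle, 66 mm diameter, 200 mm high, standing loose; origin: centre of its underside
- blue_cup: Blue collapsible cup, drawn out, 76 mm rim diameter, 60 mm high, standing loose; origin: centre of its underside
- spork: Bamboo spork lying flat, 172 mm long (its x), 34 mm wide, 5 mm thick, loose; origin near its middle on the underside
Mind the look-alikes: they are no part of the job. What is shaped like the container but turquoise or yellow is not meant.

How it is judged (in metres and radians):
On the way, in this order (a step that is already met when the one before it is completed fails the run):
1. the container stands centred on the platter, lengthwise, let go (x of container in the frame of platter_center between -0.025 and 0.025 m and y of container in the frame of platter_center between -0.025 and 0.025 m and z of container in the frame of platter_center between -0.005 and 0.005 m and angle between container's own z axis and vertical below 0.1 rad and angle between the x axis of container and the y axis of scale, either way round below 0.25 rad and contact force between container and scale above 1 N and contact force between each of the arm, the fingers and container below 0.1 N and linear speed of container below 0.03 m/s), for 0.2 s.
2. the tare key is pressed past its click while the container stands there (x of container in the frame of platter_center between -0.025 and 0.025 m and y of container in the frame of platter_center between -0.025 and 0.025 m and z of container in the frame of platter_center between -0.005 and 0.005 m and angle between container's own z axis and vertical below 0.1 rad and angle between the x axis of container and the y axis of scale, either way round below 0.25 rad and contact force between container and scale above 1 N and value of joint tare_key above 0.0038 m).
At the end, for the whole second after the job is handed in: The container stands upright and at rest on the platter, touched by nothing else, its centre within 25 mm of the platter's centre along each platter side and its length within 0.25 rad of the platter's; the tare key has clicked and is back up, and the power key is up (each within 1.5 mm) (all of step 1 and value of joint each of tare_key, power_key below 0.0015 m).
It fails at once if the tare key is pressed more than 8.5 mm, beyond its click towards the stop (value of joint tare_key above 0.0085 m).
It fails at once if the tare key is clicked before the container stands let go on the platter (value of joint tare_key above 0.0038 m and not (x of container in the frame of platter_center between -0.025 and 0.025 m and y of container in the frame of platter_center between -0.025 and 0.025 m and z of container in the frame of platter_center between -0.005 and 0.005 m and angle between container's own z axis and vertical below 0.1 rad and angle between the x axis of container and the y axis of scale, either way round below 0.25 rad and contact force between container and scale above 1 N and contact force between each of the arm, the fingers and container below 0.1 N and linear speed of container below 0.03 m/s)).
It fails at once if the power key is pressed more than 3 mm (value of joint power_key above 0.003 m).
It fails at once if the container is dropped (let go of more than 12 mm above the platter) or tipped more than 0.6 rad ((height (world z) of container above 0.062 m and contact force between the fingers and container below 0.05 N) or angle between container's own z axis and vertical above 0.6 rad).
It fails at once if the spice rack, bottle, cup or spork is moved more than 30 mm (distance of any of spice_rack, red_bottle, blue_cup, spork from where it was at the start of the episode above 0.03 m).
It also fails if it takes over 58 s, if anything falls off the work surface, if the arm or the gripper's body presses on something with over 40 N, if the wrist force passes 120 N, or if a joint passes its speed limit or range.

ROBOT

A 6-joint arm with a two-finger parallel gripper is mounted at the origin on the work surface. World frame = base frame: x ahead of the robot, y to its left, z up, the work surface at z = 0. Lengths are in mm, angles in rad, forces in N, time in s.
With the tool pointing down it reaches from about 300 to 775 mm from the base axis. Payload 14.6 kg.
Tool frame: the origin (TCP) lies between the finger pads; the fingertips stand ahead of it and the grasp point (between the pads) lies 11 mm behind it (manip.finger_overhang is the z of the fingertips in the tool frame, in mm); z points along the fingers, y is the line along which they close (so a half turn about z gives the same grasp; the last joint's range is limited). The gripper opens to 94 mm and grips with 3 to 60 N. Pads are 16 mm wide; open, the fingers measure 119 mm over their backs; the gripper's body (75 mm by 177 mm) begins 78 mm behind the grasp point.
Start: joints at [1.227, 0.3, 1.521, -0, 1.321, -0.067], TCP at [150.301, 529.054, 176.546] pointing down, gripper open.
Joint ranges: [-3.03, 3.03], [-0.79, 2.21], [0.23, 2.52], [-1.04, 4.18], [0, 3.07], [-2.55, 2.55]. Speed limits (rad/s): [2.22, 2.22, 2.57, 3.14, 3.14, 3.14].

INTERFACE

Orientations are given as [roll, pitch, yaw] about the fixed x, y, z axes, in that order (R = Rz(yaw) Ry(pitch) Rx(roll)).
In Python, from cell import manip gives the robot as it stands.
- The arm moves only by the tool jog_arm, never from a script. Its argument "series" is a list of rows, each a list of 7 numbers: the shift along the world's x, y, z as a fraction of full scale, then the turn, a rotation vector about the world's x, y, z as a fraction of full scale, then the closure, from 0 (fully open) to 1 (shut). In form: [[dx, dy, dz, wx, wy, wz, fingers], ...]. A call has 1 to 8 rows; each row is the pose to reach, as a shift and turn from the pose commanded when the call began; what a row does not reach only later rows make up. Full scale, the value 1, is 120 mm for a shift and 90 degrees for a turn. A row lasts 1/12 s, in which the tool goes at most 41.7 mm and 7.16 degrees, less where a joint would pass 70% of its speed; a pose out of reach is approached as far as the arm can. A call with a number of a shift or a turn outside -1 to 1 is refused whole. A call with a gripper value outside its range is refused whole. The fingers move at their own pace and stop on an object; "grip_force" is the grip in N (left out, the last holds). Time passes only in rows, so rows that repeat a pose let the fingers close. It gives the time, the measured TCP pose, the force, the opening and the grip force at its end, in the units of the state.
- manip.read_state(): the state, without advancing time (a new reading comes with each control period).
- manip.camera(name): name is "side" or "top"; returns a dict with "frame" (400x640x3 uint8, red, green, blue), "vfov" (degrees; the focal length in pixels is half the picture's height over the tangent of half this angle, whatever the lens; pixels are square), "cx", "cy" (the principal point, pixels), "R" (3x3) and "t" (3): a world point X has camera coordinates R X + t. Camera axes: x right, y down, z forward; pixel columns grow to the right and rows downward; lengths in mm; the calibration is good to about 2 mm. A picture is of the moment at which its call begins. There is no depth.
- manip.sign_off(): hands the job in; it is judged then, once.
The state is a dict: "clock": time; "joints": joint angles; "qd": joint speeds; "effort": joint torques, N m; "eef_pos": TCP position; "eef_rot": TCP orientation; "wrist_force": force on the tool from outside, world axes, zero at the start; "moment": the same for the moment, N m; "finger_gap": finger opening in mm; "finger_force": force on a finger pad.
Only numpy, scipy, OpenCV 4.12 (cv2) and the standard library are available. Lean on these libraries where they do the work, as an engineer would, in place of code of your own. Each camera call takes 0.05 s, during which the arm holds its last target. There are 200 camera calls.

## Working session

There is one attempt and no reset: what is moved stays moved. The work goes in short steps, Python scripts to look and compute and a tool call to move; the robot and the scene stay as the last step left them, time stands still between calls to the robot, and variables do not carry over. Pictures are saved under pics/ and viewed, at most 10 in all, crops included, and the job is handed in when it is done.

Besides the shell and the picture viewer there is one more tool, called after "Emit:" as name([rows], argument=value, ...), one row to a line, values as JSON. jog_arm: Moves the arm, as the interface text tells. Its arguments: {"type":"object","properties":{"series":{"type":"array"},"grip_force":{"type":"number"}},"required":["series"]}

```bash
mkdir -p pics; cat > h.py <<'E'
import numpy as np, cv2
from cell import manip
def K(c):
    f=c["frame"].shape[0]/2/np.tan(np.radians(c["vfov"])/2); return f,c["cx"],c["cy"]
def ray(c,p):
    f,cx,cy=K(c); R=np.array(c["R"]);t=np.array(c["t"])
    d=R.T@np.array([(p[0]-cx)/f,(p[1]-cy)/f,1]); return -R.T@t,d
def onz(c,p,z):
    o,d=ray(c,p); return o+d*(z-o[2])/d[2]
def tri(c1,p1,c2,p2):
    o1,d1=ray(c1,p1);o2,d2=ray(c2,p2)
    s=np.linalg.lstsq(np.c_[d1,-d2],o2-o1,rcond=None)[0]
    a=o1+d1*s[0];b=o2+d2*s[1]; return (a+b)/2,np.linalg.norm(a-b)
def proj(c,X):
    f,cx,cy=K(c); q=np.array(c["R"])@np.array(X)+np.array(c["t"]); return np.array([f*q[0]/q[2]+cx,f*q[1]/q[2]+cy])
E
python3 - <<'E'
from h import *
import pickle
print(manip.read_state(), manip.finger_overhang)
for n in("top","side"):
    c=manip.camera(n); cv2.imwrite(f"pics/{n}0.png",c["frame"][:,:,::-1]); pickle.dump(c,open(n+".pkl","wb"))
    print(n,c["vfov"],c["cx"],c["cy"],-np.array(c["R"]).T@np.array(c["t"]),[k for k in c])
E
```

```text
{'clock': 0.0, 'joints': array([ 1.22737241e+00,  3.00498546e-01,  1.52159893e+00, -2.42827808e-05,
        1.32067790e+00, -6.65955530e-02]), 'qd': array([-0.00013742,  0.00137134, -0.00256547,  0.00054527, -0.00075939,
       -0.00105622]), 'effort': array([-1.30441786e-04, -5.31802976e+01, -3.52743852e+01,  7.08482321e-02,
        2.43696116e-02, -1.10207927e-04]), 'eef_pos': array([150.2244936 , 528.77498656, 175.96374167]), 'eef_rot': array([-3.14041099e+00, -5.52378054e-05,  2.86477028e+00]), 'wrist_force': array([ 0.94912134,  0.17238639, -0.38063251]), 'moment': array([-0.0094162 , -0.00801517,  0.04155994]), 'finger_force': 0.0, 'finger_gap': 94.40162003102914} 8.0
top 46.606218803953546 315.9170163143222 198.6340299031003 [ 2.73244189e+02 -6.47482928e-02  1.82263230e+03] ['frame', 'vfov', 'cx', 'cy', 'R', 't']
side 56.29912497751174 315.97926134981293 202.24386714579066 [ 231.03575517 -948.93357751  831.43808679] ['frame', 'vfov', 'cx', 'cy', 'R', 't']
```

View pics/top0.png

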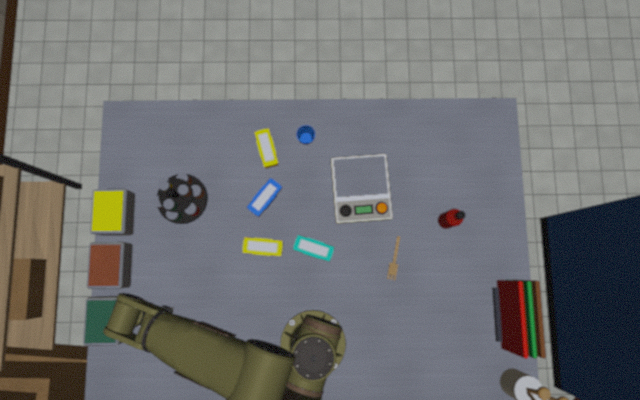

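View pics/side0.png

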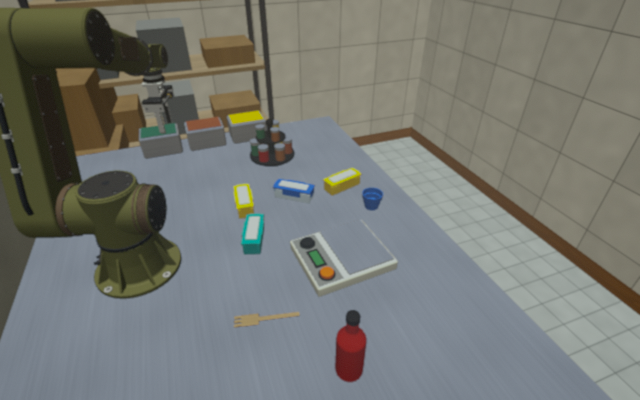

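The top view shows the candidates: blue-lidded container (264,197), yellow (267,147), yellow (262,246), turquoise (313,248). The blue cup at (306,134) is a different shape. The description calls for the blue one at (264,197), which is at (294,188) in the side view. The scale is at (362,188), its orange key at (382,208) and the power key at (346,210).

```bash
cat > meas.py <<'E'
from h import *
def blobs(c,lo,hi,roi,fill=False):
    hsv=cv2.cvtColor(c["frame"],cv2.COLOR_RGB2HSV); m=cv2.inRange(hsv,lo,hi); M=np.zeros_like(m)
    x0,y0,x1,y1=roi; M[y0:y1,x0:x1]=m[y0:y1,x0:x1]
    M=cv2.morphologyEx(M,cv2.MORPH_CLOSE,np.ones((3,3)))
    cs,_=cv2.findContours(M,cv2.RETR_EXTERNAL,cv2.CHAIN_APPROX_NONE); 
    return max(cs,key=cv2.contourArea)
def cen(k):
    m=cv2.moments(k); return np.array([m["m10"],m["m01"]])/m["m00"]
E
python3 - <<'E'
from meas import *
import pickle
T=pickle.load(open("top.pkl","rb"));S=pickle.load(open("side.pkl","rb"))
B=((100,130,60),(125,255,255)); O=((5,150,120),(20,255,255)); 
kt=blobs(T,*B,(240,170,290,225)); ks=blobs(S,*B,(265,170,322,210))
for n,k in(("T",kt),("S",ks)): print(n,cen(k),cv2.minAreaRect(k),cv2.contourArea(k))
# white label patch on lid as a clean top feature
W=((0,0,170),(180,70,255))
wt=blobs(T,*W,(240,170,290,225)); ws=blobs(S,*W,(275,175,318,193))
print("label",cen(wt),cv2.minAreaRect(wt),cen(ws),cv2.minAreaRect(ws)); print("lid label 3D",tri(T,cen(wt),S,cen(ws)))
bt=np.array([onz(T,p,54)[:2] for p in cv2.boxPoints(cv2.minAreaRect(kt))]); print("lid outline at z54",bt.round(1).tolist(),bt.mean(0), cv2.minAreaRect(bt.astype(np.float32)))
lt=np.array([onz(T,p,54)[:2] for p in cv2.boxPoints(cv2.minAreaRect(wt))]); print("label",cv2.minAreaRect(lt.astype(np.float32)))
ot=blobs(T,*O,(330,190,400,230)); os=blobs(S,*O,(300,250,350,290))
print("tare",cen(ot),cen(os),tri(T,cen(ot),S,cen(os)),onz(T,cen(ot),56))
P=((0,0,0),(180,255,70))
pt=blobs(T,*P,(335,200,354,220)); ps=blobs(S,*P,(298,235,318,250))
print("power",cen(pt),cen(ps),tri(T,cen(pt),S,cen(ps)),onz(T,cen(pt),56))
for roi in[(240,170,290,225),(325,145,400,230)]:pass
a=cv2.resize(T["frame"][140:235,235:400],None,fx=4.8,fy=4.8,interpolation=cv2.INTER_CUBIC)[:,:,::-1]
cv2.imwrite("pics/c1.png",a[:600,:800])
E
```

```text
T [264.0602868  196.87211004] ((264.1639099121094, 196.8032684326172), (16.644794464111328, 38.92321014404297), 39.80556869506836) 569.5
S [293.13119534 189.47716229] ((293.0540771484375, 188.17567443847656), (38.96255874633789, 13.809513092041016), 9.462322235107422) 171.5
label [263.90697674 196.51395349] ((263.8902587890625, 196.51222229003906), (8.589556694030762, 28.111278533935547), 38.65980911254883) [293.4004884  184.78388278] ((293.4520263671875, 184.76402282714844), (29.068885803222656, 5.99266242980957), 10.30484676361084)
lid label 3D (array([555.10746789, 181.20065885,  53.99446745]), np.float64(2.8554330295572714))
lid outline at z54 [[515.8, 252.5], [632.0, 157.5], [589.6, 107.9], [474.2, 203.1]] [552.88379522 180.24573673] ((553.086669921875, 180.2962646484375), (65.22284698486328, 150.7093048095703), 50.479549407958984)
label ((553.9388427734375, 181.41770935058594), (33.605506896972656, 108.76441955566406), 51.70672607421875)
tare [381.37844612 207.42606516] [326.523126   272.10845295] (array([ 508.60534746, -271.08501541,   50.37371711]), np.float64(1.5954109206931841)) [ 507.07464893 -270.03687298   56.        ]
power [345.23655914 210.29462366] [307.00172712 242.7357513 ] (array([ 499.31505421, -131.76084689,   45.94723355]), np.float64(1.7239328600507933)) [ 497.18751918 -130.84549488   56.        ]
```

View pics/c1.png

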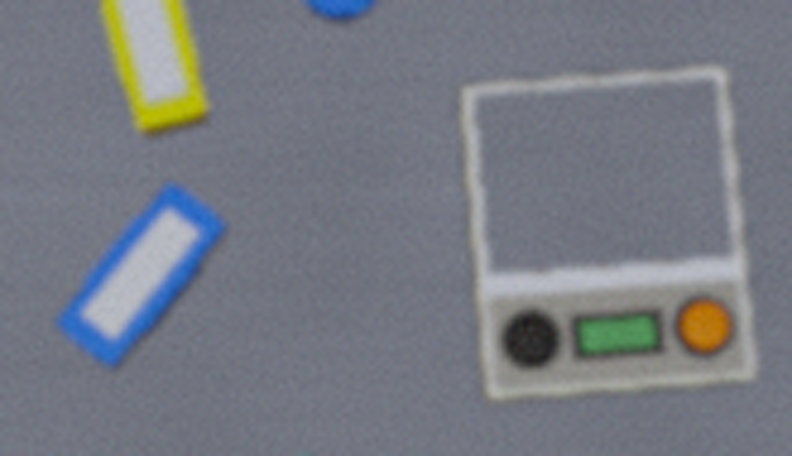

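The crop confirms the blue lid with its white label at (555,181), z 54 mm, long axis at about -39°; the outline measures 151x65 mm as expected. Key spacing is 139.6 mm against 140, so the scale yaw is about 0.071 and the platter centre about (632,-191). Moving to above the container now.

Emit:
jog_arm([
  [0.42, -0.36, 0, 0, 0, -0.03, 0],
  [0.84, -0.725, 0, 0, 0, -0.064, 0],
  [0.84, -0.725, 0, 0, 0, -0.064, 0],
  [0.84, -0.725, 0, 0, 0, -0.064, 0],
], grip_force=25)

```text
clock: 0.43
eef_pos: [254.2, 439.0, 176.4]
eef_rot: [-3.141, 0.001, 2.761]
wrist_force: [0.5, 0.3, -0.5]
finger_gap: 93.9
finger_force: 0.0
```

Emit:
jog_arm([
  [0.42, -0.36, 0, 0, 0, -0.03, 0],
  [0.84, -0.725, 0, 0, 0, -0.064, 0],
  [0.84, -0.725, 0, 0, 0, -0.064, 0],
  [0.84, -0.725, 0, 0, 0, -0.064, 0],
])

```text
clock: 0.77
eef_pos: [354.9, 352.0, 176.3]
eef_rot: [-3.141, 0.001, 2.66]
wrist_force: [-0.5, -0.4, -0.2]
finger_gap: 94.1
finger_force: 0.0
```

Emit:
jog_arm([
  [0.42, -0.36, 0, 0, 0, -0.03, 0],
  [0.84, -0.725, 0, 0, 0, -0.064, 0],
  [0.84, -0.725, 0, 0, 0, -0.064, 0],
  [0.84, -0.725, 0, 0, 0, -0.064, 0],
])

```text
clock: 1.1
eef_pos: [455.6, 265.0, 176.2]
eef_rot: [-3.141, 0.0, 2.56]
wrist_force: [-0.1, -0.1, 0.1]
finger_gap: 93.8
finger_force: 0.0
```

Emit:
jog_arm([
  [0.42, -0.36, 0, 0, 0, -0.03, 0],
  [0.84, -0.725, 0, 0, 0, -0.064, 0],
  [0.84, -0.725, 0, 0, 0, -0.064, 0],
  [0.84, -0.725, 0, 0, 0, -0.064, 0],
  [0.84, -0.725, 0, 0, 0, -0.064, 0],
  [0.84, -0.725, 0, 0, 0, -0.064, 0],
])

```text
clock: 1.6
eef_pos: [552.8, 181.8, 176.1]
eef_rot: [-3.141, -0.001, 2.463]
wrist_force: [-0.6, 0.1, -0.2]
finger_gap: 93.9
finger_force: 0.0
```

Emit:
jog_arm([
  [0, 0, -0.3, 0, 0, 0, 0],
  [0.005, 0, -0.6, 0, 0, 0, 0],
  [0.005, 0, -0.75, 0, 0, 0, 0],
  [0.005, 0, -0.75, 0, 0, 0, 0],
])

```text
clock: 1.93
eef_pos: [550.8, 182.2, 82.7]
eef_rot: [-3.136, -0.004, 2.465]
wrist_force: [-0.8, -0.5, -0.4]
finger_gap: 94.3
finger_force: 0.0
```

```bash
python3 - <<'E'
from h import *
S=manip.camera("side");f=S["frame"]
cv2.imwrite("pics/s1.png",cv2.resize(f[80:260,220:430],None,fx=3.3,fy=3.3,interpolation=cv2.INTER_CUBIC)[:,:,::-1])
E
```

```text
(no output)
```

View pics/s1.png

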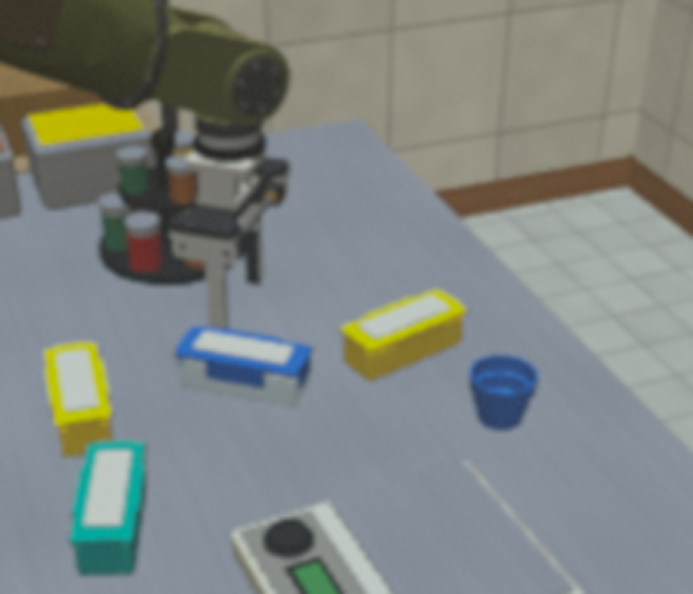

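The near fingertip appears around full-frame pixel (286,178), which looks farther back than I expected. I'll check it against the projection.

```bash
python3 - <<'E'
from h import *
from scipy.spatial.transform import Rotation as Ro
import pickle
s=manip.read_state();S=pickle.load(open("side.pkl","rb"));S1=manip.camera("side")
print(s["eef_pos"],s["eef_rot"],np.abs(np.array(S["R"])-S1["R"]).max(),np.array(S["t"])-S1["t"])
R=Ro.from_euler("xyz",s["eef_rot"]).as_matrix()
for y in(-47,-60,47,60):
    X=s["eef_pos"]+R@[0,y,8]; print(X.round(),proj(S,X).round(1), ((proj(S,X)-[220,80])*3.3).round())
for p in [(554,181,54),(632,157,54),(474,203,54),(500,-131,56)]: print(p,((proj(S,p)-[220,80])*3.3).round())
E
```

```text
[552.28223973 182.36374915  85.53478776] [-3.13919481e+00 -1.97562717e-03  2.46467320e+00] 0.0 [0. 0. 0.]
[523. 146.  78.] [287.2 186.3] [222. 351.]
[515. 136.  78.] [285.9 188.2] [217. 357.]
[582. 219.  77.] [296.4 173.2] [252. 308.]
[590. 229.  77.] [297.6 171.5] [256. 302.]
(554, 181, 54) [240. 346.]
(632, 157, 54) [312. 343.]
(474, 203, 54) [167. 351.]
(500, -131, 56) [286. 529.]
```

```bash
python3 - <<'E'
from h import *
S=manip.camera("side");f=S["frame"];T=manip.camera("top")["frame"]
a=cv2.resize(f[130:210,250:350],None,fx=4,fy=4,interpolation=cv2.INTER_CUBIC)
b=cv2.resize(T[150:250,220:320],None,fx=4,fy=3.2,interpolation=cv2.INTER_CUBIC)
cv2.imwrite("pics/s2.png",np.hstack([a,b])[:,:,::-1]); print(manip.read_state()["eef_pos"])
E
```

```text
[554.57669623 182.09272696  88.66015583]
```

View pics/s2.png

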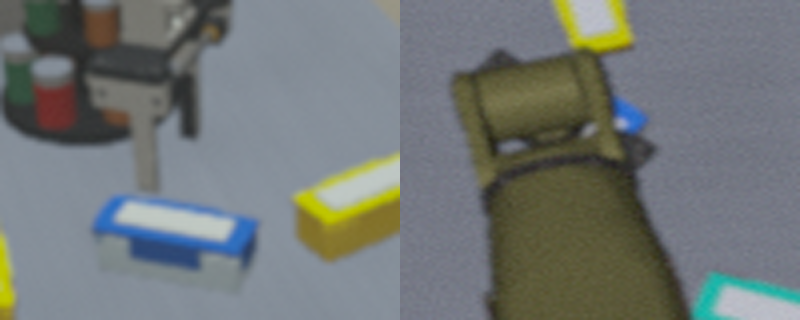

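```bash
python3 - <<'E'
from h import *
from scipy.spatial.transform import Rotation as Ro
import pickle
S=pickle.load(open("side.pkl","rb"));T=pickle.load(open("top.pkl","rb"))
s=manip.read_state();R=Ro.from_euler("xyz",s["eef_rot"]).as_matrix(); p0=s["eef_pos"]
for px,y in(((286.8,177.5),-53),((297.5,164.2),53)):
    X=p0+R@[0,y,8]; o,d=ray(S,px); print("pred",X.round(),"ray at that y",(o+d*(X[1]-o[1])/d[1]).round(),"ray at that z",onz(S,px,X[2]).round())
for z in(-78-11,-110,-140):
    for y in(-88,88): print("top body end",z,y,proj(T,p0+R@[0,y,z]).round(1))
print("seen",220+100/4,150+55/3.2, 220+255/4,150+150/3.2)
s0=np.array([150.3,529,176.5]);R0=Ro.from_euler("xyz",[-3.1404,0,2.8648]).as_matrix()
for y in(-53,53): print("start tips",proj(S,s0+R0@[0,y,8]).round(1))
f=S["frame"]
cv2.imwrite("pics/s3.png",cv2.resize(f[60:160,110:210],None,fx=5,fy=5,interpolation=cv2.INTER_CUBIC)[:,:,::-1])
E
```

```text
pred [521. 141.  81.] ray at that y [522. 141. 118.] ray at that z [537. 199.  81.]
pred [588. 223.  81.] ray at that y [589. 223. 113.] ray at that z [605. 276.  81.]
top body end -89 -88 [279.3 206.1]
top body end -89 88 [241.3 176. ]
top body end -110 -88 [278.9 205.3]
top body end -110 88 [240.5 174.9]
top body end -140 -88 [278.3 204.1]
top body end -140 88 [239.2 173.2]
seen 245.0 167.1875 283.75 196.875
start tips [165.  142.4]
start tips [171.3 130.5]
```

View pics/s3.png

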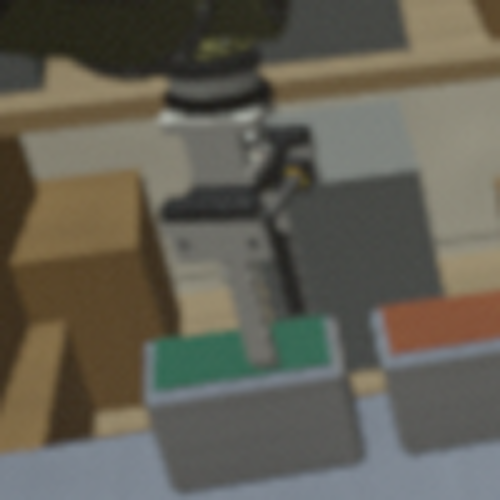

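The top view agrees with the commanded xy: the dark tips visible are the body's corners. The side view puts the open fingertips about 35 mm higher than the state implies. I'll descend in steps and compare again.

Emit:
jog_arm([
  [0, 0, -0.1, 0, 0, 0, 0],
  [0, 0, -0.2, 0, 0, 0, 0],
  [0, 0, -0.3, 0, 0, 0, 0],
  [0, 0, -0.3, 0, 0, 0, 0],
])

```text
clock: 2.47
eef_pos: [552.6, 180.6, 47.4]
eef_rot: [-3.138, -0.003, 2.463]
wrist_force: [-0.8, -0.4, -1.1]
finger_gap: 94.1
finger_force: 0.0
```

```bash
python3 - <<'E'
from h import *
S=manip.camera("side");f=S["frame"]
cv2.imwrite("pics/s4.png",cv2.resize(f[130:210,250:350],None,fx=6,fy=6,interpolation=cv2.INTER_CUBIC)[:,:,::-1]); print(manip.read_state(),manip.finger_overhang)
E
```

```text
{'clock': 2.5167, 'joints': array([ 2.52916249e-01,  5.03488069e-01,  1.55139355e+00,  8.22961072e-06,
        1.08977780e+00, -6.38847161e-01]), 'qd': array([-0.00035736, -0.02601323, -0.02781687,  0.00275819,  0.02017074,
       -0.00073652]), 'effort': array([ 5.08801010e-02, -5.94243336e+01, -3.04321003e+01,  4.39658272e-02,
       -2.82283165e-01,  1.50503685e-03]), 'eef_pos': array([553.1628931 , 180.77017861,  48.75863056]), 'eef_rot': array([-3.13913504e+00, -1.83446747e-03,  2.46255366e+00]), 'wrist_force': array([-0.63334687,  1.01081489,  0.84314549]), 'moment': array([-0.01847402,  0.05021682, -0.07204986]), 'finger_force': 0.0, 'finger_gap': 94.03897722028246} 8.0
```

View pics/s4.png

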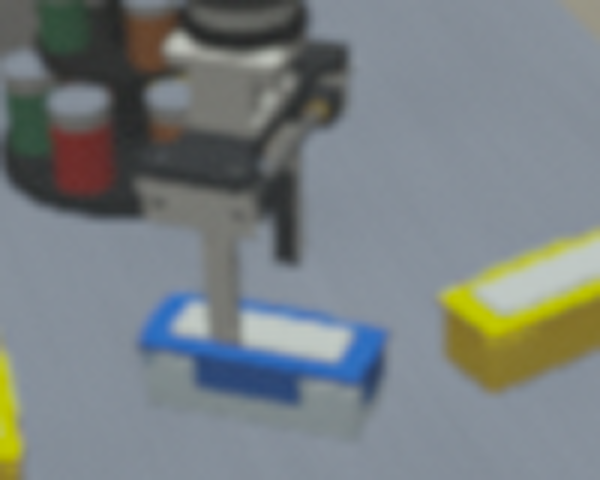

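Near tip at full-frame pixel (288,187), still about 37 mm higher than the state implies, with no contact force. Going to TCP z≈15 is safe either way (tip ≥7 mm above the counter), so I'll go there slowly and watch the force.

Emit:
jog_arm([
  [0, 0, -0.05, 0, 0, 0, 0],
  [0, 0, -0.1, 0, 0, 0, 0],
  [0, 0, -0.15, 0, 0, 0, 0],
  [0, 0, -0.19, 0, 0, 0, 0],
  [0, 0, -0.19, 0, 0, 0, 0],
])

```text
clock: 2.93
eef_pos: [553.6, 180.9, 26.5]
eef_rot: [-3.14, -0.001, 2.463]
wrist_force: [0.1, 0.5, -0.6]
finger_gap: 93.7
finger_force: 0.0
```

```bash
python3 - <<'E'
from h import *
S=manip.camera("side");f=S["frame"];T=manip.camera("top")["frame"]
a=cv2.resize(f[140:215,255:330],None,fx=6,fy=6,interpolation=cv2.INTER_CUBIC)
cv2.imwrite("pics/s5.png",a[:,:,::-1]); s=manip.read_state(); print(s["eef_pos"],s["wrist_force"])
E
```

```text
[554.06110907 181.05406712  27.64403412] [ 0.60627315 -0.03022988  0.93607031]
```

View pics/s5.png

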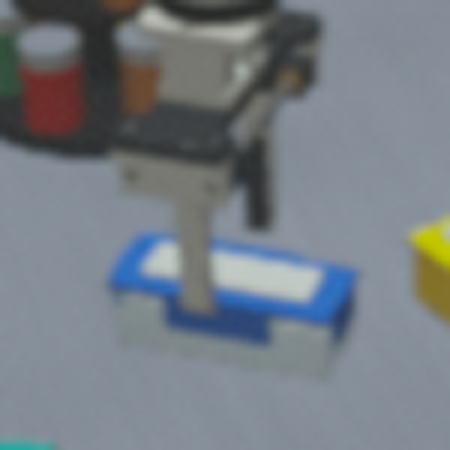

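The far tip is fully visible above the lid's back edge, so the open tips really are near z≈55. Continuing down gently, watching the force.

Emit:
jog_arm([
  [0, 0, -0.03, 0, 0, 0, 0],
  [0, 0, -0.06, 0, 0, 0, 0],
  [0, 0, -0.1, 0, 0, 0, 0],
  [0, 0, -0.12, 0, 0, 0, 0],
  [0, 0, -0.12, 0, 0, 0, 0],
  [0, 0, -0.12, 0, 0, 0, 0],
])

```text
clock: 3.53
eef_pos: [554.0, 181.0, 13.2]
eef_rot: [-3.141, -0.0, 2.463]
wrist_force: [0.1, 0.5, -0.2]
finger_gap: 94.0
finger_force: 0.0
```

Emit:
jog_arm([
  [0, 0, -0.01, 0, 0, 0, 0],
  [0, 0, -0.02, 0, 0, 0, 0],
  [0, 0, -0.03, 0, 0, 0, 0],
  [0, 0, -0.03, 0, 0, 0, 0],
])

```text
clock: 3.87
eef_pos: [554.0, 181.0, 9.5]
eef_rot: [-3.141, -0.0, 2.463]
wrist_force: [0.4, 0.9, 0.3]
finger_gap: 94.1
finger_force: 0.0
```

Emit:
jog_arm([
  [0, 0, -0.01, 0, 0, 0, 0],
  [0, 0, -0.02, 0, 0, 0, 0],
  [0, 0, -0.02, 0, 0, 0, 0],
  [0, 0, -0.02, 0, 0, 0, 0],
])

```text
clock: 4.2
eef_pos: [554.0, 181.1, 7.3]
eef_rot: [-3.141, -0.0, 2.463]
wrist_force: [0.0, -0.1, -0.9]
finger_gap: 93.8
finger_force: 0.0
```

Emit:
jog_arm([
  [0, 0, -0.01, 0, 0, 0, 0],
  [0, 0, -0.02, 0, 0, 0, 0],
  [0, 0, -0.02, 0, 0, 0, 0],
  [0, 0, -0.02, 0, 0, 0, 0],
])

```text
clock: 4.53
eef_pos: [554.1, 181.0, 4.9]
eef_rot: [-3.141, -0.0, 2.463]
wrist_force: [0.7, -0.6, -0.0]
finger_gap: 94.2
finger_force: 0.0
```

Emit:
jog_arm([
  [0, 0, 0, 0, 0, 0, 0.2],
  [0, 0, 0, 0, 0, 0, 0.2],
  [0, 0, 0, 0, 0, 0, 0.2],
  [0, 0, 0, 0, 0, 0, 0.2],
])

```text
clock: 4.87
eef_pos: [554.1, 181.1, 5.0]
eef_rot: [3.142, 0.0, 2.463]
wrist_force: [0.3, -1.0, 0.0]
finger_gap: 75.8
finger_force: 0.0
```

```bash
python3 - <<'E'
from h import *
from scipy.spatial.transform import Rotation as Ro
S=manip.camera("side");f=S["frame"]
a=cv2.resize(f[140:215,255:330],None,fx=8,fy=8,interpolation=cv2.INTER_CUBIC)
cv2.imwrite("pics/s6.png",a[:,:,::-1]); s=manip.read_state(); print(s["eef_pos"],s["wrist_force"],s["finger_gap"])
R=Ro.from_euler("xyz",s["eef_rot"]).as_matrix()
for z in(0,15,30,45):
    X=s["eef_pos"]+R@[0,-43,0]; X[2]=z; print(z,X.round(),((proj(S,X)-[255,140])*8).round())
E
```

```text
[554.08560082 181.06828521   4.95444901] [0.68530814 0.42439004 0.53956097] 75.56515982634622
0 [527. 148.   0.] [274. 504.]
15 [527. 148.  15.] [273. 478.]
30 [527. 148.  30.] [271. 452.]
45 [527. 148.  45.] [269. 425.]
```

View pics/s6.png

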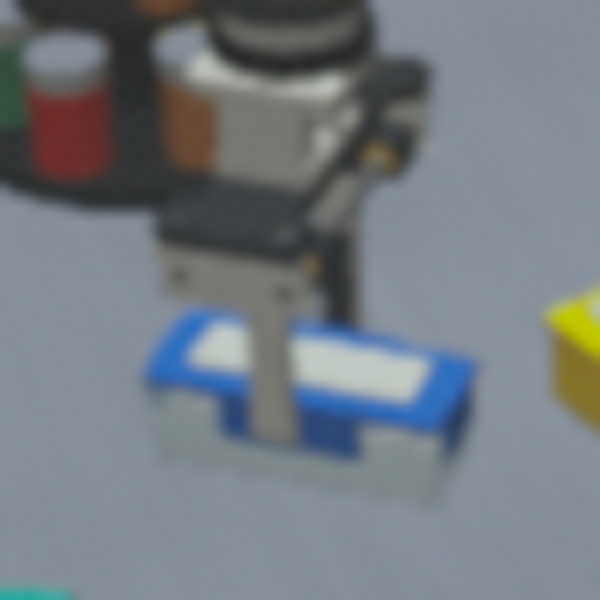

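The near tip is at crop pixel (275,443), so z≈35 where the state implies -3. The tips sit a constant ~38 mm higher than stated, and closing the fingers didn't change it. I'll go down 13 mm more, close, and treat all heights as relative.

Emit:
jog_arm([
  [0, 0, -0.03, 0, 0, 0, 0.2],
  [0, 0, -0.06, 0, 0, 0, 0.2],
  [0, 0, -0.09, 0, 0, 0, 0.2],
  [0, 0, -0.11, 0, 0, 0, 0.2],
  [0, 0, -0.11, 0, 0, 0, 0.2],
], grip_force=30)

```text
clock: 5.33
eef_pos: [553.7, 181.0, -9.1]
eef_rot: [-3.141, -0.001, 2.463]
wrist_force: [-0.4, -0.4, 0.6]
finger_gap: 75.4
finger_force: 0.0
```

Emit:
jog_arm([
  [0, 0, 0, 0, 0, 0, 0.6],
  [0, 0, 0, 0, 0, 0, 0.6],
  [0, 0, 0, 0, 0, 0, 0.6],
  [0, 0, 0, 0, 0, 0, 0.6],
  [0, 0, 0, 0, 0, 0, 0.6],
  [0, 0, 0, 0, 0, 0, 0.6],
  [0, 0, 0, 0, 0, 0, 0.6],
], grip_force=30)

```text
clock: 5.92
eef_pos: [554.3, 181.1, -8.1]
eef_rot: [3.141, 0.0, 2.463]
wrist_force: [2.1, 0.7, -0.3]
finger_gap: 64.2
finger_force: 30.0
```

Emit:
jog_arm([
  [0, 0, 0.05, 0, 0, 0, 0.6],
  [0, 0, 0.2, 0, 0, 0, 0.6],
  [0, 0, 0.4, 0, 0, 0, 0.6],
  [0, 0, 0.6, 0, 0, 0, 0.6],
  [0, 0, 0.8, 0, 0, 0, 0.6],
  [0, 0, 0.9, 0, 0, 0, 0.6],
  [0, 0, 0.9, 0, 0, 0, 0.6],
])

```text
clock: 6.5
eef_pos: [555.0, 181.2, 102.3]
eef_rot: [3.139, 0.002, 2.463]
wrist_force: [-0.5, -0.2, -5.1]
finger_gap: 63.7
finger_force: 30.0
```

Emit:
jog_arm([
  [0.02, -0.1, 0, 0, 0, -0.015, 0.6],
  [0.06, -0.3, 0, 0, 0, -0.05, 0.6],
  [0.11, -0.53, 0, 0, 0, -0.09, 0.6],
  [0.163, -0.775, 0, 0, 0, -0.1305, 0.6],
])

```text
clock: 6.83
eef_pos: [572.7, 86.6, 97.6]
eef_rot: [-3.139, -0.002, 2.255]
wrist_force: [0.6, -0.3, -4.2]
finger_gap: 64.0
finger_force: 30.0
```

Emit:
jog_arm([
  [0.05, -0.24, 0, 0, 0, -0.04, 0.6],
  [0.1, -0.48, 0, 0, 0, -0.08, 0.6],
  [0.14, -0.65, 0, 0, 0, -0.11, 0.6],
  [0.163, -0.775, 0, 0, 0, -0.1305, 0.6],
])

```text
clock: 7.17
eef_pos: [592.4, -7.8, 97.4]
eef_rot: [-3.139, -0.001, 2.047]
wrist_force: [-0.3, 0.7, -5.4]
finger_gap: 64.1
finger_force: 30.0
```

Emit:
jog_arm([
  [0.05, -0.24, 0, 0, 0, -0.04, 0.6],
  [0.1, -0.48, 0, 0, 0, -0.08, 0.6],
  [0.14, -0.65, 0, 0, 0, -0.11, 0.6],
  [0.163, -0.775, 0, 0, 0, -0.1305, 0.6],
])

```text
clock: 7.5
eef_pos: [611.9, -100.5, 97.5]
eef_rot: [-3.139, -0.001, 1.843]
wrist_force: [0.6, 0.4, -4.5]
finger_gap: 63.9
finger_force: 30.0
```

Emit:
jog_arm([
  [0.05, -0.24, 0, 0, 0, -0.04, 0.6],
  [0.1, -0.45, 0, 0, 0, -0.07, 0.6],
  [0.13, -0.62, 0, 0, 0, -0.1, 0.6],
  [0.15, -0.72, 0, 0, 0, -0.12, 0.6],
  [0.163, -0.775, 0, 0, 0, -0.1305, 0.6],
  [0.163, -0.775, 0, 0, 0, -0.1305, 0.6],
  [0.163, -0.775, 0, 0, 0, -0.1305, 0.6],
  [0.163, -0.775, 0, 0, 0, -0.1305, 0.6],
])

```text
clock: 8.17
eef_pos: [632.3, -189.7, 99.6]
eef_rot: [-3.141, -0.0, 1.645]
wrist_force: [1.2, 0.7, -5.2]
finger_gap: 63.5
finger_force: 30.0
```

```bash
python3 - <<'E'
from h import *
s=manip.read_state(); print(s["eef_pos"],s["eef_rot"],s["wrist_force"],s["finger_gap"])
S=manip.camera("side");f=S["frame"];T=manip.camera("top")
a=cv2.resize(f[130:310,250:420],None,fx=2.35,fy=2.35,interpolation=cv2.INTER_CUBIC)
b=cv2.resize(T["frame"][125:235,310:412],None,fx=3.9,fy=423/110,interpolation=cv2.INTER_CUBIC)
cv2.imwrite("pics/s7.png",np.hstack([a[:423],b[:423,:400]])[:,:,::-1])
E
```

```text
[ 632.27104476 -189.73029759   99.58360585] [-3.14123366e+00 -3.77982945e-04  1.64461408e+00] [ 1.15531826  0.65528843 -5.22489581] 63.54002643337001
```

View pics/s7.png

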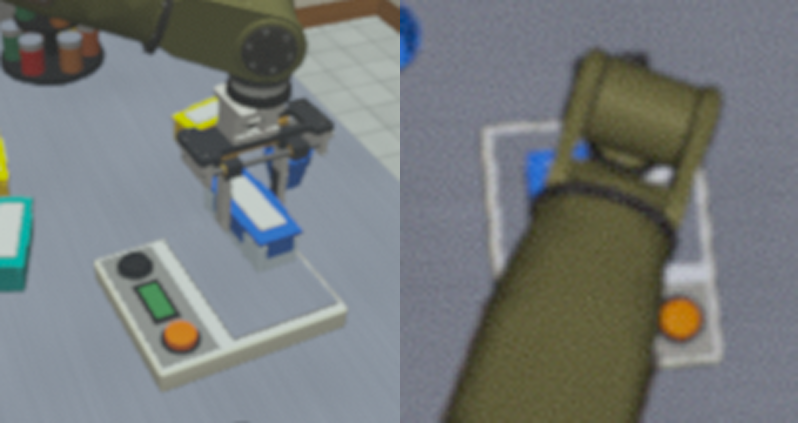

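The container is held level (about 0.53 kg) above the platter, lengthwise, bottom ≈108 mm up. In the side crop the lid is at (265,210) and the orange key at (180,335). Lowering to just above the platter, then in small steps.

Emit:
jog_arm([
  [0, 0, -0.08, 0, 0, 0, 0.6],
  [0, 0, -0.18, 0, 0, 0, 0.6],
  [0, 0, -0.28, 0, 0, 0, 0.6],
  [0, 0, -0.36, 0, 0, 0, 0.6],
  [0, 0, -0.42, 0, 0, 0, 0.6],
  [0, -0.01, -0.44, 0, 0, 0, 0.6],
  [0, -0.01, -0.44, 0, 0, 0, 0.6],
  [0, -0.01, -0.44, 0, 0, 0, 0.6],
])

```text
clock: 8.93
eef_pos: [632.5, -192.4, 47.2]
eef_rot: [3.141, 0.0, 1.643]
wrist_force: [-0.9, 0.5, -3.4]
finger_gap: 63.9
finger_force: 30.0
```

Emit:
jog_arm([
  [0, 0, -0.01, 0, 0, 0, 0.6],
  [0, 0, -0.02, 0, 0, 0, 0.6],
  [0, 0, -0.025, 0, 0, 0, 0.6],
  [0, 0, -0.025, 0, 0, 0, 0.6],
  [0, 0, -0.025, 0, 0, 0, 0.6],
])

```text
clock: 9.35
eef_pos: [632.4, -192.1, 44.0]
eef_rot: [3.141, 0.0, 1.643]
wrist_force: [-0.6, 0.7, -4.8]
finger_gap: 63.7
finger_force: 30.0
```

Emit:
jog_arm([
  [0, 0, -0.005, 0, 0, 0, 0.6],
  [0, 0, -0.01, 0, 0, 0, 0.6],
  [0, 0, -0.015, 0, 0, 0, 0.6],
  [0, 0, -0.015, 0, 0, 0, 0.6],
  [0, 0, -0.015, 0, 0, 0, 0.6],
])

```text
clock: 9.77
eef_pos: [632.3, -192.1, 42.1]
eef_rot: [-3.141, -0.0, 1.643]
wrist_force: [0.1, -1.1, -5.4]
finger_gap: 63.4
finger_force: 30.0
```

Emit:
jog_arm([
  [0, 0, -0.005, 0, 0, 0, 0.6],
  [0, 0, -0.01, 0, 0, 0, 0.6],
  [0, 0, -0.01, 0, 0, 0, 0.6],
  [0, 0, -0.01, 0, 0, 0, 0.6],
])

```text
clock: 10.1
eef_pos: [632.4, -192.2, 41.9]
eef_rot: [3.141, 0.0, 1.643]
wrist_force: [-5.0, 1.7, 5.5]
finger_gap: 63.8
finger_force: 30.0
```

Contact came at z 41.9, as predicted. Releasing, then rising.

Emit:
jog_arm([
  [0, 0, 0, 0, 0, 0, 0.1],
  [0, 0, 0, 0, 0, 0, 0.1],
  [0, 0, 0, 0, 0, 0, 0.1],
  [0, 0, 0, 0, 0, 0, 0.1],
  [0, 0, 0, 0, 0, 0, 0.1],
  [0, 0, 0, 0, 0, 0, 0.1],
])

```text
clock: 10.6
eef_pos: [632.4, -192.2, 40.9]
eef_rot: [3.142, 0.0, 1.643]
wrist_force: [-0.1, -0.2, 0.7]
finger_gap: 84.9
finger_force: 0.0
```

Emit:
jog_arm([
  [0, 0, 0.1, 0, 0, 0, 0.1],
  [0, 0, 0.3, 0, 0, 0, 0.1],
  [0, 0, 0.6, 0, 0, 0, 0.1],
  [0, 0, 0.9, 0, 0, 0, 0.1],
  [0, 0, 0.9, 0, 0, 0, 0.1],
])

```text
clock: 11.02
eef_pos: [634.9, -193.0, 158.1]
eef_rot: [3.131, 0.005, 1.643]
wrist_force: [-0.3, 0.7, -0.1]
finger_gap: 84.6
finger_force: 0.0
```

Emit:
jog_arm([
  [-0.2, -0.13, 0, 0, 0, 0, 0.5],
  [-0.4, -0.26, 0, 0, 0, 0, 1],
  [-0.6, -0.39, 0, 0, 0, 0, 1],
  [-0.8, -0.52, 0, 0, 0, 0, 1],
  [-0.8, -0.52, 0, 0, 0, 0, 1],
], grip_force=10)

```text
clock: 11.43
eef_pos: [533.5, -256.9, 150.1]
eef_rot: [3.141, 0.001, 1.64]
wrist_force: [1.2, 0.1, 0.8]
finger_gap: 54.5
finger_force: 0.0
```

Emit:
jog_arm([
  [-0.12, -0.06, -0.1, 0, 0, 0, 1],
  [-0.24, -0.13, -0.3, 0, 0, 0, 1],
  [-0.24, -0.13, -0.5, 0, 0, 0, 1],
  [-0.24, -0.13, -0.65, 0, 0, 0, 1],
  [-0.24, -0.13, -0.65, 0, 0, 0, 1],
  [-0.24, -0.13, -0.65, 0, 0, 0, 1],
  [-0.24, -0.13, -0.65, 0, 0, 0, 1],
  [-0.24, -0.13, -0.65, 0, 0, 0, 1],
])

```text
clock: 12.1
eef_pos: [508.4, -270.4, 72.6]
eef_rot: [3.14, 0.001, 1.643]
wrist_force: [0.6, -0.3, 0.5]
finger_gap: 2.0
finger_force: 0.0
```

```bash
python3 - <<'E'
from meas import *
T=manip.camera("top");S=manip.camera("side")
s=manip.read_state(); print(s["eef_pos"],s["eef_rot"],s["wrist_force"],s["finger_gap"])
B=((100,130,60),(125,255,255)); W=((0,0,170),(180,70,255))
try:
    k=blobs(T,*B,(320,140,405,200)); q=np.array([onz(T,p,104)[:2] for p in cv2.boxPoints(cv2.minAreaRect(k))]); print("top blue at 104",q.round().tolist(),q.mean(0))
except Exception as e: print(e)
k=blobs(S,*B,(320,180,400,270)); print("side blue bbox",cv2.boundingRect(k),cv2.contourArea(k))
x,y,w,h=cv2.boundingRect(k); k=blobs(S,*W,(x+2,y+2,x+w-2,y+h-8)); print("side label",onz(S,cen(k),104),cv2.contourArea(k))
E
```

```text
[ 508.1158859  -270.35152165   72.12977715] [3.14014617e+00 1.06236574e-03 1.64289806e+00] [ 0.04192248 -0.08152136  0.04788142] 0.46789388422999423
top blue at 104 [[664.0, -118.0], [663.0, -266.0], [597.0, -264.0], [599.0, -117.0]] [ 630.77435709 -191.55596527]
side blue bbox (363, 188, 19, 21) 276.0Traceback (most recent call last):
  File "<stdin>", line 9, in <module>
  File "meas.py", line 7, in blobs
    return max(cs,key=cv2.contourArea)
ValueError: max() iterable argument is empty
```

The container stands at (631,-192), within 2 mm of the platter's centre and about 3° off in angle. Lowering toward the tare key.

Emit:
jog_arm([
  [0, 0, -0.06, 0, 0, 0, 1],
  [0, 0, -0.14, 0, 0, 0, 1],
  [0, 0, -0.21, 0, 0, 0, 1],
  [0, 0, -0.25, 0, 0, 0, 1],
  [0, 0, -0.27, 0, 0, 0, 1],
  [0, 0, -0.27, 0, 0, 0, 1],
  [0, 0, -0.27, 0, 0, 0, 1],
])

```text
clock: 12.78
eef_pos: [507.6, -270.2, 38.5]
eef_rot: [-3.142, -0.0, 1.643]
wrist_force: [0.9, 0.9, 0.5]
finger_gap: 0.4
finger_force: 0.0
```

Emit:
jog_arm([
  [0, 0, -0.01, 0, 0, 0, 1],
  [0, 0, -0.02, 0, 0, 0, 1],
  [0, 0, -0.03, 0, 0, 0, 1],
  [0, 0, -0.03, 0, 0, 0, 1],
  [0, 0, -0.03, 0, 0, 0, 1],
])

```text
clock: 13.2
eef_pos: [507.5, -270.1, 34.9]
eef_rot: [-3.142, 0.0, 1.643]
wrist_force: [-0.3, -0.3, -0.7]
finger_gap: 0.3
finger_force: 0.0
```

Emit:
jog_arm([
  [0, 0, -0.008, 0, 0, 0, 1],
  [0, 0, -0.0167, 0, 0, 0, 1],
  [0, 0, -0.0167, 0, 0, 0, 1],
  [0, 0, -0.0167, 0, 0, 0, 1],
])

```text
clock: 13.53
eef_pos: [507.5, -270.1, 32.9]
eef_rot: [-3.142, -0.0, 1.643]
wrist_force: [0.4, -0.9, 0.2]
finger_gap: 0.7
finger_force: 0.0
```

Emit:
jog_arm([
  [0, 0, -0.008, 0, 0, 0, 1],
  [0, 0, -0.0167, 0, 0, 0, 1],
  [0, 0, -0.0167, 0, 0, 0, 1],
  [0, 0, -0.0167, 0, 0, 0, 1],
])

```text
clock: 13.87
eef_pos: [507.5, -270.1, 30.9]
eef_rot: [-3.141, -0.0, 1.643]
wrist_force: [-0.2, 0.3, -0.2]
finger_gap: 0.3
finger_force: 0.0
```

Emit:
jog_arm([
  [0, 0, -0.008, 0, 0, 0, 1],
  [0, 0, -0.0167, 0, 0, 0, 1],
  [0, 0, -0.0167, 0, 0, 0, 1],
  [0, 0, -0.0167, 0, 0, 0, 1],
])

```text
clock: 14.2
eef_pos: [507.5, -270.1, 28.9]
eef_rot: [-3.141, -0.0, 1.643]
wrist_force: [0.5, -0.6, 0.2]
finger_gap: 0.4
finger_force: 0.0
```

Emit:
jog_arm([
  [0, 0, -0.008, 0, 0, 0, 1],
  [0, 0, -0.0125, 0, 0, 0, 1],
  [0, 0, -0.0125, 0, 0, 0, 1],
  [0, 0, -0.0125, 0, 0, 0, 1],
])

```text
clock: 14.53
eef_pos: [507.5, -270.1, 27.5]
eef_rot: [3.142, -0.0, 1.643]
wrist_force: [-0.2, 0.5, -0.4]
finger_gap: 0.3
finger_force: 0.1
```

Emit:
jog_arm([
  [0, 0, -0.008, 0, 0, 0, 1],
  [0, 0, -0.0125, 0, 0, 0, 1],
  [0, 0, -0.0125, 0, 0, 0, 1],
  [0, 0, -0.0125, 0, 0, 0, 1],
])

```text
clock: 14.87
eef_pos: [507.6, -270.2, 26.2]
eef_rot: [3.141, 0.0, 1.643]
wrist_force: [-2.3, 1.0, 6.1]
finger_gap: 0.5
finger_force: 2.3
```

```bash
python3 - <<'E'
from h import *
for i in range(4):
    manip.camera("top"); s=manip.read_state(); print(s["eef_pos"].round(2),s["wrist_force"].round(2),s["moment"].round(2))
E
```

```text
[ 507.6  -270.18   26.15] [-0.78  1.38  3.84] [0.08 0.36 0.04]
[ 507.61 -270.19   26.12] [-0.74  0.14  4.86] [0.11 0.4  0.02]
[ 507.6  -270.19   26.1 ] [-1.9   0.57  4.49] [ 0.06  0.33 -0.03]
[ 507.61 -270.16   26.06] [-1.38  0.92  4.76] [0.06 0.25 0.03]
```

Emit:
jog_arm([
  [0, 0, -0.004, 0, 0, 0, 1],
  [0, 0, -0.008, 0, 0, 0, 1],
  [0, 0, -0.008, 0, 0, 0, 1],
  [0, 0, -0.008, 0, 0, 0, 1],
])

```text
clock: 15.4
eef_pos: [507.6, -270.2, 25.2]
eef_rot: [3.141, 0.0, 1.643]
wrist_force: [-1.4, 1.8, 6.3]
finger_gap: 0.6
finger_force: 3.3
```

Emit:
jog_arm([
  [0, 0, -0.004, 0, 0, 0, 1],
  [0, 0, -0.008, 0, 0, 0, 1],
  [0, 0, -0.008, 0, 0, 0, 1],
  [0, 0, -0.008, 0, 0, 0, 1],
])

```text
clock: 15.73
eef_pos: [507.6, -270.2, 24.3]
eef_rot: [3.141, 0.0, 1.643]
wrist_force: [-1.9, 1.2, 7.2]
finger_gap: 0.6
finger_force: 3.4
```

Emit:
jog_arm([
  [0, 0, -0.004, 0, 0, 0, 1],
  [0, 0, -0.008, 0, 0, 0, 1],
  [0, 0, -0.008, 0, 0, 0, 1],
  [0, 0, -0.008, 0, 0, 0, 1],
])

```text
clock: 16.07
eef_pos: [507.6, -270.2, 23.2]
eef_rot: [3.141, 0.0, 1.643]
wrist_force: [-1.9, 0.1, 5.1]
finger_gap: 0.8
finger_force: 2.7
```

Emit:
jog_arm([
  [0, 0, -0.004, 0, 0, 0, 1],
  [0, 0, -0.008, 0, 0, 0, 1],
  [0, 0, -0.008, 0, 0, 0, 1],
  [0, 0, -0.008, 0, 0, 0, 1],
])

```text
clock: 16.4
eef_pos: [507.6, -270.2, 22.0]
eef_rot: [3.142, 0.0, 1.643]
wrist_force: [-0.4, 0.1, 2.6]
finger_gap: 0.4
finger_force: 1.7
```

The force peaked at about 7 N and fell to 2.6 N, so the key has clicked. Lifting off.

Emit:
jog_arm([
  [0, 0, 0.03, 0, 0, 0, 1],
  [0, 0, 0.1, 0, 0, 0, 1],
  [0, 0, 0.3, 0, 0, 0, 1],
  [0, 0, 0.6, 0, 0, 0, 1],
  [0, 0, 0.9, 0, 0, 0, 1],
  [0, 0, 1, 0, 0, 0, 1],
  [0, 0, 1, 0, 0, 0, 1],
])

```text
clock: 16.98
eef_pos: [508.7, -270.9, 146.0]
eef_rot: [3.137, 0.003, 1.643]
wrist_force: [1.3, -0.0, 0.0]
finger_gap: 0.6
finger_force: 0.0
```

Emit:
jog_arm([
  [-0.3, 0, 0, 0, 0, 0, 1],
  [-0.6, 0, 0, 0, 0, 0, 1],
  [-0.9, 0, 0, 0, 0, 0, 1],
  [-0.9, 0, 0, 0, 0, 0, 1],
  [-0.9, 0, 0, 0, 0, 0, 1],
])

```text
clock: 17.4
eef_pos: [398.4, -270.0, 141.5]
eef_rot: [-3.141, -0.001, 1.641]
wrist_force: [0.7, -0.8, -0.0]
finger_gap: 0.4
finger_force: 0.0
```

```bash
python3 - <<'E'
from meas import *
T=manip.camera("top");S=manip.camera("side")
s=manip.read_state(); print(s["clock"],s["eef_pos"],s["wrist_force"])
k=blobs(T,(100,130,60),(125,255,255),(320,140,405,200)); q=np.array([onz(T,p,104)[:2] for p in cv2.boxPoints(cv2.minAreaRect(k))]); print("container",q.round().tolist(),q.mean(0))
O=((5,150,120),(20,255,255))
a=blobs(T,*O,(330,190,400,230));b=blobs(S,*O,(300,250,350,290)); print("tare px now",cen(a),cen(b))
manip.sign_off()
E
```

```text
17.5 [ 399.98209249 -270.15737525  141.70315934] [-0.07850629 -0.2302975  -0.52022416]
container [[664.0, -118.0], [663.0, -266.0], [597.0, -264.0], [599.0, -117.0]] [ 630.77435709 -191.55596527]
tare px now [379.31693989 206.72131148] [326.48097412 272.38964992]
the job is handed in; nothing more can be done
```

The job is handed in at 17.5 s (no verdict was shown): the blue-lidded container stands within about 2 mm of the platter's centre, lengthwise and let go, and the tare key was pressed until its force fell from about 7 N to 2.6 N (the click), then let back up.

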